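# Change over tilt-out parts bins on an assembly bench

### The job

The screw job is finished and the clamp-frame job is next: push the blue bin, which was left hanging open, back until it clicks fully home, and only then tip the yellow bin forward all the way to its stop and leave it open. Leave the white and red bins shut, and never have the yellow bin open while the blue one still is.

Things in the scene. Friction and masses are not known exactly. Their poses are not given: they have to be found in the camera images.
- blue_pull (a point): Blue bar on the blue bin's front: 10 mm thick, 76 long, 53 before the panel face (48 clear). Origin: bar's middle; y along bar and row, x into the housing, z up the panel; turns with the bin. Tilt of z (minus pitch) = bin tipped forward: 0 shut, 0.5 rad at its stop; starts 0.3-0.47. Level pivot along y, 55 mm behind (+x) and 118 below (-z) the bar in these axes. All four bins are alike.
- yellow_pull (a point): Yellow bar on the yellow bin (aluminium frames inside), starts shut; axes and sizes as blue. A stiff pivot (1-2 N at the bar) keeps a bin where it is left. In the last 0.12 rad a sprung catch resists closing, 2 to 4 N at the bar, then snaps and holds the bin at 0; opening it takes 4 to 7 N. Shut, the bar's middle is 142 mm above the table.
- white_pull (a point): White bar on the white bin, which is shut and stays shut. The four bins stand 100 mm apart in one straight row, in any colour order, each in a fixed grey housing 100 x 98 x 132 mm on a 12 mm base plate. Panel 84 mm wide, top edge 15 mm below the bar's middle. Housing roof: top 144 mm above the table, front edge 47 mm behind a shut bin's bar.
- red_pull (a point): Red bar on the red bin, which is shut and stays shut. Axes and sizes as blue_pull. Each housing's roof carries a flat 60 x 70 mm plate in its bin's colour. Two 8 mm posts, 68 mm apart, carry each bar near its ends; the middle 60 mm is free to grip from above, fingers before and behind the bar.

How it is judged:
On the way, in this order (a step that is already met when the one before it is completed fails the run):
1. the blue bin is clicked home (angle between blue_pull's own z axis and vertical below 0.05 rad), for 0.2 s.
2. the yellow bin is tipped out to its stop, the blue bin still home (angle between yellow_pull's own z axis and vertical above 0.35 rad and angle between blue_pull's own z axis and vertical below 0.05 rad), for 0.2 s.
At the end, for the whole second after the job is handed in: The yellow bin stands open within 0.15 rad (9 degrees) of its stop; the blue, white and red bins are clicked home (tilt under 0.05 rad, which only a caught bin has) (all of step 2 and angle between each of white_pull, red_pull's own z axis and vertical below 0.05 rad); the robot touches nothing.
It fails at once if the white or the red bin is pulled open (angle between any of white_pull, red_pull's own z axis and vertical above 0.12 rad).
It fails at once if the yellow bin is open while the blue bin is still open (angle between each of yellow_pull, blue_pull's own z axis and vertical above 0.15 rad).
It also fails if it takes over 38 s, if anything falls off the work surface, if the arm or the gripper's body presses on something with over 40 N, if the wrist force passes 120 N, or if a joint passes its speed limit or range.

### The arm

A 6-joint arm with a two-finger parallel gripper is mounted at the origin on the work surface. World frame = base frame: x ahead of the robot, y to its left, z up, the work surface at z = 0. Lengths are in m, angles in rad, forces in N, time in s.
With the tool pointing down it reaches from about 0.425 to 0.95 m from the base axis. Payload 14.7 kg.
Tool frame: the origin (TCP) lies at the very end of the fingers, on their centre line; the grasp point (between the pads) lies 19 mm behind it; x points along the fingers, y is the direction in which the jaws open and shut, and the axes are right-handed (so a half turn about x gives the same grasp; the last joint's range is limited). The gripper opens to 85 mm and grips with 20 to 120 N. Pads are 22 mm wide; open, the fingers measure 114 mm over their backs; the gripper's body (76 mm by 85 mm) begins 54 mm behind the grasp point. The pads swing forward as they close: fully open they stand 13 mm farther back than shut.
Start: joints at [1.144, 0.48, 1.596, -0, 1.065, -0.047], TCP at [0.241, 0.604, 0.231] pointing down, gripper open.
Joint ranges: [-2.75, 2.75], [-0.82, 2.05], [0.23, 2.67], [-1.56, 4.7], [0.09, 2.69], [-2.92, 2.92]. Speed limits (rad/s): [1.89, 1.89, 2.39, 3.01, 3.01, 3.01].

### API

Orientations are given as a unit quaternion [x, y, z, w].
In Python, from plant import env gives the robot as it stands. The module is installed in compiled form; this text tells all that it offers.
- The arm moves only by the shell command python3 -m pendant 'ROWS'. ROWS is JSON, a list of rows, each a list of 7 numbers: the shift along the tool's x, y, z scaled (see below), then the turn, a rotation vector about the tool's x, y, z scaled (see below), then the gripper command: -1 is fully open, 1 is shut, values between are in proportion. A call has 1 to 10 rows; each row is the pose to reach, as a shift and turn from the pose commanded when the call began, along the tool's axes at that moment; what a row does not reach only later rows make up. The controller multiplies each number of a shift by 0.8 m and each number of a turn by pi/2 rad. A row lasts 1/12 s, in which the tool goes at most 41.7 mm and 7.16 degrees, less where a joint would pass 70% of its speed; a pose out of reach is approached as far as the arm can. A call with a number of a shift or a turn outside -1 to 1 is refused whole. A call with a gripper value outside its range is refused whole. The fingers move at their own pace and stop on an object; the grip force is fixed at half the most. Time passes only in rows, so rows that repeat a pose let the fingers close. It gives the time, the measured TCP pose, the force and the opening at its end, in the units of the state.
- env.sense(): the state, without advancing time (a new reading comes with each control period).
- env.get_image(name): name is "scene" or "side" or "wrist"; returns (picture, depth): 400x640x3 uint8, red, green, blue; 400x640 float32, m along the optical axis (not along the pixel's ray), 0 where there is no reading.
- env.camera_model(name): a dict with "fx", "fy", "cx", "cy" (pixels), "R" (3x3) and "t" (3): a world point X has camera coordinates R X + t. Camera axes: x right, y down, z forward; pixel columns grow to the right and rows downward; lengths in m; the calibration is good to about 2 mm. A picture is of the moment at which its call begins: read the wrist's pose just before it. camera_model takes no time and is no camera call; for the wrist camera it gives the pose at the moment of the call.
- env.hand_in(): hands the job in, once; it reports no verdict.
Trained networks look in the newest picture that a camera, given by its name, has taken for a name from the list of things; names that differ only in an ending like _2 or _b are one class to them, and where a whole thing is asked for, a point or a joint stands for the part that bears it (a point fixed in the world has none). Each returns a list of dicts, best first, with "conf" (0 to 1); they miss things now and then, are a little off and sometimes report something else, mostly with a low value. They report only what shows in the picture. A call takes as long as a camera call.
- env.masks_of(camera, name): "mask" (400x640 bool, what is visible of it) and "rect" ([centre column, centre row, width, height] in pixels, round what is visible of it).
The state is a dict: "time_s": time; "qpos": joint angles; "qd": joint speeds; "effort": joint torques, N m; "position": TCP position; "ee_rot": TCP orientation; "wrist_force": force on the tool from outside, world axes, zero at the start; "ft_torque": the same for the moment, N m; "finger_gap": finger opening in m.
Only numpy, scipy, OpenCV 4.12 (cv2) and the standard library are available. Lean on these libraries where they do the work, as an engineer would, in place of code of your own. Each camera call takes 0.05 s, during which the arm holds its last target. There are 200 camera calls.

## Working session

There is one attempt and no reset: what is moved stays moved. The work goes in short steps, Python scripts to look and compute and a shell command to move; the robot and the scene stay as the last step left them, time stands still between calls to the robot, and variables do not carry over. Pictures are saved under pics/ and viewed, about 8 in all and at most 12, crops included, and the job is handed in when it is done.

```bash
mkdir -p pics; cat > h.py <<'E'
import numpy as np,cv2
from plant import env
from scipy.spatial.transform import Rotation as Rn
def pts(cam,d,mask):
    m=env.camera_model(cam);v,u=np.nonzero(mask&(d>0));z=d[v,u]
    c=np.stack([(u-m['cx'])/m['fx']*z,(v-m['cy'])/m['fy']*z,z],1)
    return (c-np.array(m['t']))@np.array(m['R'])
E
python3 - <<'E'
from h import *
s=env.sense();print({k:np.round(v,3).tolist() for k,v in s.items()})
np.set_printoptions(precision=3,suppress=True)
for cam in ['scene','side']:
    im,d=env.get_image(cam);cv2.imwrite(f'pics/{cam}0.png',im[:,:,::-1])
    for n in ['blue','yellow','white','red']:
        for r in env.masks_of(cam,n+'_pull')[:2]:
            P=pts(cam,d,r['mask']);
            if len(P): print(cam,n,round(r['conf'],2),np.round(r['rect']),len(P),np.median(P,0),P.min(0),P.max(0))
E
```

```text
{'time_s': 0.0, 'qpos': [1.144, 0.481, 1.597, 0.0, 1.065, -0.047], 'qd': [-0.002, -0.0, 0.001, 0.001, 0.002, 0.001], 'effort': [-0.004, -95.061, -43.02, -0.001, 0.012, -0.0], 'position': [0.241, 0.603, 0.231], 'ee_rot': [0.133, 0.694, -0.134, 0.694], 'wrist_force': [0.685, 0.293, -0.132], 'ft_torque': [-0.006, 0.014, -0.004], 'finger_gap': 0.085}
scene blue 0.65 [254. 300.  79.  86.] 1621 [ 0.558 -0.109  0.111] [ 0.404 -0.153 -0.004] [0.594 0.029 0.144]
scene yellow 0.74 [254. 301.  78.  86.] 1549 [ 0.559 -0.111  0.111] [ 0.404 -0.153 -0.004] [0.592 0.023 0.143]
scene yellow 0.72 [309. 242.  55.  48.] 477 [ 0.555 -0.008  0.141] [ 0.492 -0.042 -0.003] [0.59  0.161 0.147]
scene white 0.56 [381. 179.  45.  41.] 444 [0.564 0.209 0.138] [ 0.445  0.139 -0.005] [0.608 0.462 0.147]
scene red 0.77 [349. 207.  49.  36.] 511 [0.559 0.103 0.139] [ 0.438  0.042 -0.004] [0.6   0.321 0.147]
side blue 0.67 [374. 207.  64.  58.] 1386 [ 0.578 -0.118  0.102] [ 0.495 -0.305 -0.001] [ 0.652 -0.037  0.148]
side yellow 0.88 [336. 229.  48.  56.] 1146 [ 0.603 -0.007  0.107] [ 0.544 -0.063  0.027] [0.658 0.038 0.149]
side white 0.93 [256. 286.  66.  68.] 2048 [0.614 0.201 0.098] [0.554 0.113 0.026] [0.688 0.241 0.149]
side red 0.87 [298. 254.  58.  61.] 1592 [0.608 0.093 0.103] [0.549 0.008 0.027] [0.682 0.143 0.149]
```

View pics/scene0.png

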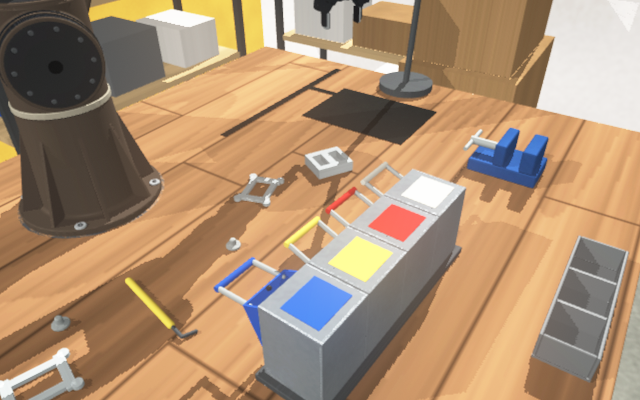

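View pics/side0.png

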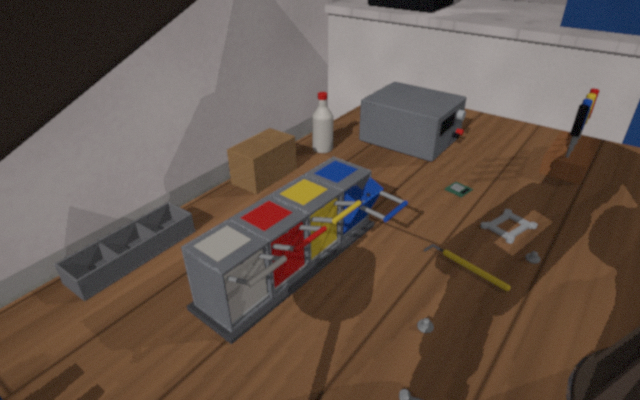

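The scene view shows the row with blue nearest: blue bar at (235,275), hanging open, yellow bar at (303,233), red at (341,200), white at (381,178). The side view agrees, with the blue bar at (396,210). Next I'll fit the bars and roof plates by colour.

```bash
python3 - <<'E'
from h import *
np.set_printoptions(precision=4,suppress=True)
rng={'blue':((105,120,60),(125,255,255)),'yellow':((22,120,80),(35,255,255)),'red':((0,150,80),(6,255,255))}
C={}
for cam in ['scene','side']:
    im,d=env.get_image(cam);hsv=cv2.cvtColor(im,cv2.COLOR_RGB2HSV)
    for n,(a,b) in rng.items():
        m=cv2.inRange(hsv,a,b)>0
        P=pts(cam,d,m);P=P[(P[:,0]>.42)&(P[:,0]<.75)&(abs(P[:,1])<.3)&(P[:,2]>.06)&(P[:,2]<.17)]
        roof=P[P[:,2]>.138];roof=roof[roof[:,0]>.58]
        bar=P[(P[:,2]>.07)&(P[:,0]<.572-(0.03 if n=='blue' else 0))]
        for k,Q in(('roof',roof),('bar',bar)):
            if len(Q)>5:
                l,h=np.percentile(Q,[3,97],axis=0);print(cam,n,k,len(Q),np.median(Q,0),l,h)
        if len(roof)>5:C.setdefault(cam,[]).append(np.median(roof,0))
for c,r in C.items():
    r=np.array(r);p=np.polyfit(r[:,1],r[:,0],1);print(c,p)
E
```

```text
scene blue roof 2000 [ 0.6479 -0.1076  0.1438] [ 0.6191 -0.1384  0.1423] [ 0.6748 -0.0734  0.1452]
scene blue bar 250 [ 0.5032 -0.1016  0.1116] [ 0.4982 -0.136   0.108 ] [ 0.507  -0.0667  0.1137]
scene yellow bar 164 [ 0.5532 -0.0086  0.1434] [ 0.5458 -0.0393  0.1394] [0.5561 0.0299 0.1458]
scene red roof 1057 [0.6579 0.0927 0.1433] [0.6301 0.0622 0.1418] [0.6841 0.1253 0.1448]
scene red bar 197 [0.5571 0.0945 0.1441] [0.5514 0.0608 0.1394] [0.5609 0.1321 0.1462]
side blue roof 495 [ 0.6455 -0.1031  0.1453] [ 0.6181 -0.1375  0.1439] [ 0.6741 -0.0723  0.1469]
side blue bar 125 [ 0.4998 -0.091   0.1128] [ 0.4959 -0.1294  0.1078] [ 0.5048 -0.0612  0.1154]
side yellow roof 623 [ 0.6511 -0.0034  0.1454] [ 0.6235 -0.0379  0.1437] [0.6795 0.028  0.1468]
side yellow bar 168 [0.5484 0.0069 0.1457] [ 0.5447 -0.0346  0.1411] [0.5553 0.0366 0.1482]
side red roof 693 [0.6561 0.0959 0.1452] [0.6301 0.063  0.1438] [0.6842 0.1262 0.1466]
side red bar 174 [0.5535 0.1041 0.1455] [0.5498 0.0672 0.1416] [0.5597 0.1363 0.148 ]
scene [0.0498 0.6533]
side [0.0536 0.6511]
```

```bash
cat >> h.py <<'E'
def rows(targets,yaw=-0.051,sgn=1):
    s=env.sense();R=Rn.from_quat(s['ee_rot']);p=np.array(s['position'])
    y=sgn*np.array([np.cos(yaw),np.sin(yaw),0]);x=np.array([0,0,-1.]);M=np.stack([x,y,np.cross(x,y)],1)
    r=(R.inv()*Rn.from_matrix(M)).as_rotvec()/(np.pi/2)
    for t in targets: print(t,'->',np.round(R.inv().apply(np.array(t)-p)/.8,4),np.round(r,4))
def st():
    s=env.sense();print({k:np.round(s[k],3).tolist() for k in('time_s','position','wrist_force','finger_gap','qpos')})
E
python3 - <<'E'
from h import *
print(Rn.from_quat(env.sense()['ee_rot']).as_matrix().round(3))
T=[(.48,.25,.23),(.45,-.097,.2),(.45,-.097,.1)]
rows(T);rows(T,sgn=-1)
E
```

```text
[[ 0.     0.371  0.929]
 [ 0.     0.929 -0.371]
 [-1.     0.     0.   ]]
(0.48, 0.25, 0.23) -> [ 0.0016 -0.2998  0.4414] [ 0.7907 -0.     -0.    ]
(0.45, -0.097, 0.2) -> [ 0.0391 -0.7166  0.5674] [ 0.7907 -0.     -0.    ]
(0.45, -0.097, 0.1) -> [ 0.1641 -0.7166  0.5674] [ 0.7907 -0.     -0.    ]
(0.48, 0.25, 0.23) -> [ 0.0016 -0.2998  0.4414] [-1.2093  0.     -0.    ]
(0.45, -0.097, 0.2) -> [ 0.0391 -0.7166  0.5674] [-1.2093  0.     -0.    ]
(0.45, -0.097, 0.1) -> [ 0.1641 -0.7166  0.5674] [-1.2093  0.     -0.    ]
```

```bash
python3 -m pendant '[[0,-0.3,0.44,0.79,0,0,1],[0,-0.3,0.44,0.79,0,0,1],[0,-0.3,0.44,0.79,0,0,1],[0,-0.3,0.44,0.79,0,0,1],[0,-0.3,0.44,0.79,0,0,1],[0,-0.3,0.44,0.79,0,0,1],[0,-0.3,0.44,0.79,0,0,1],[0,-0.3,0.44,0.79,0,0,1],[0.01,-0.6,0.53,0.79,0,0,1],[0.01,-0.6,0.53,0.79,0,0,1]]' && python3 -c "
from h import *
st();rows([(.45,-.097,.2),(.45,-.097,.1)])"
```

```text
time_s: 1.43
position: [0.4355, 0.2425, 0.2293]
ee_rot: [0.514, 0.486, -0.514, 0.486]
wrist_force: [0.5, -0.1, 0.0]
finger_gap: -0.0001
{'time_s': 1.433, 'position': [0.436, 0.243, 0.229], 'wrist_force': [0.457, -0.108, 0.044], 'finger_gap': -0.0, 'qpos': [0.447, 0.271, 1.94, -0.0, 0.93, 0.504]}
(0.45, -0.097, 0.2) -> [0.0365 0.042  0.4227] [-0.0036 -0.0002 -0.0005]
(0.45, -0.097, 0.1) -> [0.1615 0.0419 0.4227] [-0.0036 -0.0002 -0.0005]
```

```bash
python3 -m pendant '[[0.037,0.042,0.42,0,0,0,1],[0.037,0.042,0.42,0,0,0,1],[0.037,0.042,0.42,0,0,0,1],[0.037,0.042,0.42,0,0,0,1],[0.037,0.042,0.42,0,0,0,1],[0.037,0.042,0.42,0,0,0,1],[0.037,0.042,0.42,0,0,0,1],[0.037,0.042,0.42,0,0,0,1],[0.037,0.042,0.42,0,0,0,1],[0.08,0.042,0.42,0,0,0,1]]' && python3 -c "
from h import *
st();rows([(.45,-.097,.1),(.48,-.097,.1)])"
```

```text
time_s: 2.27
position: [0.4551, -0.0969, 0.1689]
ee_rot: [0.515, 0.484, -0.512, 0.489]
wrist_force: [2.7, -0.8, -0.3]
finger_gap: -0.0002
{'time_s': 2.267, 'position': [0.455, -0.097, 0.169], 'wrist_force': [2.692, -0.842, -0.25], 'finger_gap': -0.0, 'qpos': [-0.275, 0.306, 2.08, -0.0, 0.746, -0.22]}
(0.45, -0.097, 0.1) -> [ 0.0861 -0.007   0.0003] [-0.0019  0.0014 -0.0055]
(0.48, -0.097, 0.1) -> [ 0.0864  0.0304 -0.0017] [-0.0019  0.0014 -0.0055]
```

```bash
python3 -m pendant '[[0.045,-0.007,0,0,0,0,1],[0.09,-0.007,0,0,0,0,1],[0.09,-0.007,0,0,0,0,1],[0.09,-0.007,0,0,0,0,1]]' && python3 - <<'E'
from h import *
st();im,d=env.get_image('side');cv2.imwrite('pics/side1.png',cv2.resize(im[120:300,240:500,::-1],None,fx=3,fy=3))
rows([(.48,-.098,.097),(.5,-.099,.11),(.525,-.1,.115),(.532,-.1,.115)])
E
```

```text
time_s: 2.6
position: [0.4448, -0.0925, 0.0926]
ee_rot: [-0.512, -0.489, 0.513, -0.486]
wrist_force: [0.7, -0.0, 0.6]
finger_gap: -0.0001
{'time_s': 2.6, 'position': [0.445, -0.092, 0.093], 'wrist_force': [0.671, -0.036, 0.582], 'finger_gap': -0.0, 'qpos': [-0.272, 0.43, 2.159, -0.0, 0.556, -0.222]}
(0.48, -0.098, 0.097) -> [-0.0037  0.0426  0.0045] [ 0.0008 -0.0001  0.0004]
(0.5, -0.099, 0.11) -> [-0.02    0.0676  0.0045] [ 0.0008 -0.0001  0.0004]
(0.525, -0.1, 0.115) -> [-0.0263  0.0989  0.0042] [ 0.0008 -0.0001  0.0004]
(0.532, -0.1, 0.115) -> [-0.0263  0.1076  0.0037] [ 0.0008 -0.0001  0.0004]
```

View pics/side1.png

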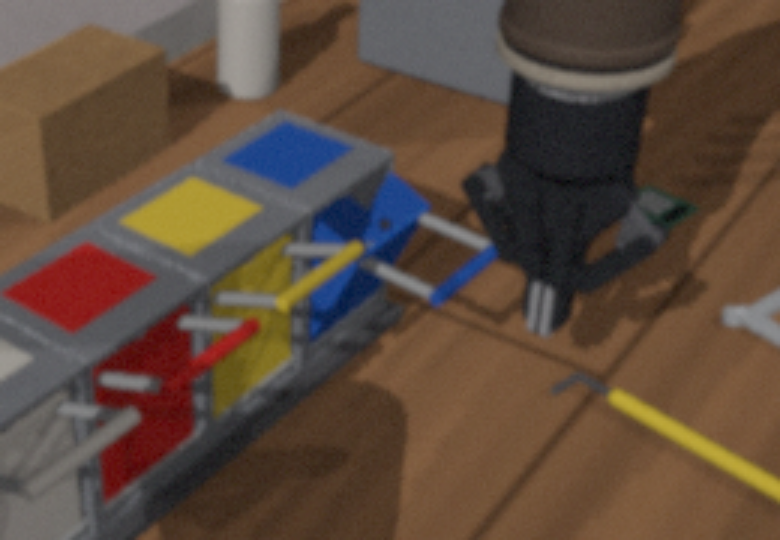

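The closed fingertips sit in front of the blue bar (about (460,280) in the crop), centred on it, with clearance. Now I'll push along the arc.

```bash
python3 -m pendant '[[-0.002,0.03,0.004,0,0,0,1],[-0.006,0.05,0.004,0,0,0,1],[-0.018,0.07,0.004,0,0,0,1],[-0.028,0.08,0.004,0,0,0,1],[-0.034,0.09,0.004,0,0,0,1],[-0.038,0.098,0.004,0,0,0,1],[-0.038,0.098,0.004,0,0,0,1]]' && python3 - <<'E'
from h import *
st()
E
```

```text
time_s: 3.23
position: [0.5223, -0.1001, 0.129]
ee_rot: [-0.511, -0.488, 0.513, -0.487]
wrist_force: [-38.7, -3.7, 69.7]
finger_gap: 0.0
{'time_s': 3.233, 'position': [0.522, -0.1, 0.129], 'wrist_force': [-38.684, -3.673, 69.652], 'finger_gap': 0.0, 'qpos': [-0.245, 0.451, 1.963, -0.002, 0.729, -0.195]}
```

```bash
python3 -m pendant '[[-0.003,-0.01,0,0,0,0,1]]'; python3 - <<'E'
from h import *
st();im,d=env.get_image('side');cv2.imwrite('pics/side2.png',cv2.resize(im[120:300,240:500,::-1],None,fx=3,fy=3))
E
```

```text
time_s: 3.32
position: [0.5173, -0.0998, 0.1303]
ee_rot: [0.513, 0.486, -0.512, 0.489]
wrist_force: [-0.3, 0.6, 0.3]
finger_gap: -0.0003
{'time_s': 3.317, 'position': [0.517, -0.1, 0.13], 'wrist_force': [-0.314, 0.611, 0.268], 'finger_gap': -0.0, 'qpos': [-0.248, 0.441, 1.978, -0.001, 0.718, -0.198]}
```

View pics/side2.png

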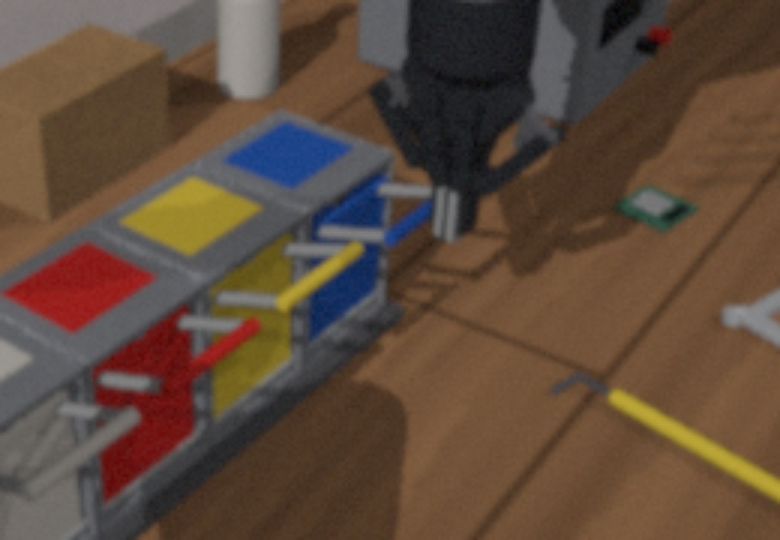

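The blue panel is now flush and its bar (about (410,225)) lines up with the others, so it looks shut. The arm is free of contact. I'll rise over the yellow bar with the fingers partly open.

```bash
python3 -c "
from h import *
rows([(.50,-.099,.13),(.5,-.09,.21),(.553,-.002,.21),(.553,-.002,.175)])"
```

```text
(0.5, -0.099, 0.13) -> [ 0.0001 -0.0201  0.0003] [ 0.001   0.0006 -0.0023]
(0.5, -0.09, 0.21) -> [-0.0999 -0.0203 -0.0109] [ 0.001   0.0006 -0.0023]
(0.553, -0.002, 0.21) -> [-0.0998  0.0405 -0.124 ] [ 0.001   0.0006 -0.0023]
(0.553, -0.002, 0.175) -> [-0.056   0.0403 -0.124 ] [ 0.001   0.0006 -0.0023]
```

```bash
python3 -m pendant '[[0,-0.02,0,0,0,0,1],[-0.05,-0.02,0,0,0,0,0.6],[-0.1,-0.02,0,0,0,0,0.15],[-0.1,0,-0.05,0,0,0,0.15],[-0.1,0.04,-0.09,0,0,0,0.15],[-0.1,0.04,-0.124,0,0,0,0.15],[-0.1,0.04,-0.124,0,0,0,0.15],[-0.07,0.04,-0.124,0,0,0,0.15],[-0.07,0.04,-0.124,0,0,0,0.15]]' && python3 - <<'E'
from h import *
np.set_printoptions(precision=4,suppress=True)
st()
im,d=env.get_image('wrist');cv2.imwrite('pics/w1.png',im[:,:,::-1])
for cam in ['wrist','side','scene']:
    if cam!='wrist':im,d=env.get_image(cam)
    hsv=cv2.cvtColor(im,cv2.COLOR_RGB2HSV)
    for n,a,b in (('yellow',(22,120,80),(35,255,255)),('blue',(105,120,60),(125,255,255))):
        P=pts(cam,d,cv2.inRange(hsv,a,b)>0)
        P=P[(P[:,0]>.48)&(P[:,0]<.572)&(P[:,1]>-.16)&(P[:,1]<.05)&(P[:,2]>.08)&(P[:,2]<.16)]
        if len(P)>5:print(cam,n,len(P),np.median(P,0),*np.percentile(P,[3,97],axis=0))
E
```

```text
time_s: 4.12
position: [0.5524, -0.0012, 0.1822]
ee_rot: [-0.512, -0.488, 0.512, -0.488]
wrist_force: [-1.3, 0.3, -0.7]
finger_gap: 0.0363
{'time_s': 4.117, 'position': [0.552, -0.001, 0.182], 'wrist_force': [-1.349, 0.251, -0.694], 'finger_gap': 0.036, 'qpos': [-0.057, 0.402, 1.873, -0.0, 0.866, -0.009]}
wrist yellow 1893 [0.5514 0.0054 0.1453] [ 0.5462 -0.0343  0.1419] [0.5565 0.0379 0.1469]
wrist blue 816 [ 0.5407 -0.0831  0.1423] [ 0.5363 -0.111   0.1382] [ 0.545  -0.061   0.1437]
side yellow 170 [0.5483 0.0069 0.1453] [ 0.5448 -0.0345  0.1406] [0.5552 0.0368 0.148 ]
side blue 118 [ 0.5368 -0.0933  0.1425] [ 0.5333 -0.1325  0.138 ] [ 0.5422 -0.0633  0.1449]
scene yellow 151 [ 0.5534 -0.0094  0.1432] [ 0.5457 -0.0394  0.1394] [0.5561 0.0279 0.1453]
scene blue 249 [ 0.5409 -0.1044  0.1415] [ 0.5365 -0.138   0.1383] [ 0.5443 -0.067   0.1434]
```

View pics/w1.png

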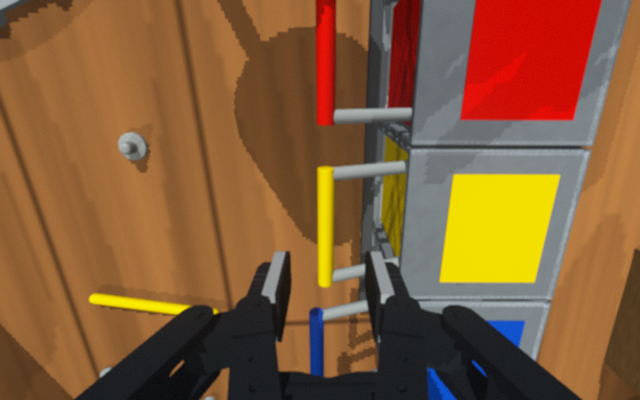

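The wrist view shows the fingers straddling the yellow bar at column 326, with the blue bar at column 317. All three cameras put the blue bar about 6 mm short of the row line, a tilt of about 0.055 rad, so it is not clicked. The sloped back of the finger wedged on the bar. I'll straddle the blue bar and push with the flat inner pad.

```bash
python3 -c "
from h import *
rows([(.541,-.1,.182),(.541,-.1,.13),(.553,-.101,.132),(.558,-.101,.132)])"
```

```text
(0.541, -0.1, 0.182) -> [ 0.0024 -0.0092  0.1229] [ 0.0006  0.     -0.0009]
(0.541, -0.1, 0.13) -> [ 0.0674 -0.0093  0.1229] [ 0.0006  0.     -0.0009]
(0.553, -0.101, 0.132) -> [0.0649 0.0057 0.1234] [ 0.0006  0.     -0.0009]
(0.558, -0.101, 0.132) -> [0.0649 0.012  0.1231] [ 0.0006  0.     -0.0009]
```

```bash
python3 -m pendant '[[0,-0.009,0.05,0,0,0,0.435],[0,-0.009,0.1,0,0,0,0.435],[0,-0.009,0.123,0,0,0,0.435],[0,-0.009,0.123,0,0,0,0.435],[0.03,-0.009,0.123,0,0,0,0.435],[0.065,-0.009,0.123,0,0,0,0.435],[0.065,-0.009,0.123,0,0,0,0.435]]' && python3 -c "
from h import *
st();rows([(.548,-.101,.13),(.553,-.101,.131),(.556,-.101,.132),(.558,-.101,.132)])"
```

```text
time_s: 4.85
position: [0.5389, -0.0997, 0.1278]
ee_rot: [-0.512, -0.488, 0.513, -0.486]
wrist_force: [-2.4, 0.3, -0.3]
finger_gap: 0.0244
{'time_s': 4.85, 'position': [0.539, -0.1, 0.128], 'wrist_force': [-2.397, 0.259, -0.34], 'finger_gap': 0.024, 'qpos': [-0.238, 0.473, 1.926, 0.0, 0.747, -0.187]}
(0.548, -0.101, 0.13) -> [-0.0028  0.0114  0.001 ] [ 0.     -0.0005  0.0025]
(0.553, -0.101, 0.131) -> [-0.004   0.0176  0.0007] [ 0.     -0.0005  0.0025]
(0.556, -0.101, 0.132) -> [-0.0053  0.0214  0.0005] [ 0.     -0.0005  0.0025]
(0.558, -0.101, 0.132) -> [-0.0053  0.0239  0.0003] [ 0.     -0.0005  0.0025]
```

```bash
python3 -m pendant '[[-0.002,0.01,0,0,0,0,0.435],[-0.004,0.014,0,0,0,0,0.435],[-0.005,0.018,0,0,0,0,0.435],[-0.005,0.018,0,0,0,0,0.435]]' ;  python3 -m pendant '[[0,0.002,0,0,0,0,0.435],[0,0.004,0,0,0,0,0.435]]'
```

```text
time_s: 5.18
position: [0.5537, -0.1004, 0.135]
ee_rot: [-0.511, -0.489, 0.513, -0.486]
wrist_force: [-11.6, -3.2, -2.1]
finger_gap: 0.0242
time_s: 5.35
position: [0.5543, -0.1004, 0.1348]
ee_rot: [-0.51, -0.49, 0.514, -0.485]
wrist_force: [-32.4, -4.9, 12.4]
finger_gap: 0.024
```

```bash
python3 -m pendant '[[0,-0.01,0,0,0,0,0.435],[0,-0.01,0,0,0,0,0.435],[-0.05,-0.01,0,0,0,0,0.435],[-0.07,-0.01,0,0,0,0,0.435],[-0.07,0,-0.04,0,0,0,0.15],[-0.07,0,-0.08,0,0,0,0.15],[-0.07,0,-0.122,0,0,0,0.15],[-0.07,0,-0.122,0,0,0,0.15]]' && python3 - <<'E'
from h import *
np.set_printoptions(precision=4,suppress=True)
st()
for cam in ['wrist','side','scene']:
    im,d=env.get_image(cam)
    hsv=cv2.cvtColor(im,cv2.COLOR_RGB2HSV)
    for n,a,b in (('yellow',(22,120,80),(35,255,255)),('blue',(105,120,60),(125,255,255))):
        P=pts(cam,d,cv2.inRange(hsv,a,b)>0)
        P=P[(P[:,0]>.48)&(P[:,0]<.572)&(P[:,1]>-.16)&(P[:,1]<.05)&(P[:,2]>.08)&(P[:,2]<.16)]
        if len(P)>5:print(cam,n,len(P),np.median(P,0),*np.percentile(P,[3,97],axis=0))
rows([(.5514,-.001,.182),(.5514,-.001,.128)])
E
```

```text
time_s: 6.02
position: [0.565, 0.0014, 0.1921]
ee_rot: [0.513, 0.487, -0.511, 0.489]
wrist_force: [-0.5, -0.3, -0.8]
finger_gap: 0.0366
{'time_s': 6.017, 'position': [0.565, 0.001, 0.192], 'wrist_force': [-0.469, -0.262, -0.766], 'finger_gap': 0.037, 'qpos': [-0.052, 0.405, 1.838, 0.002, 0.895, -0.006]}
wrist yellow 1747 [0.5516 0.0036 0.1442] [ 0.5462 -0.0358  0.1405] [0.5567 0.0362 0.1458]
wrist blue 811 [ 0.5471 -0.086   0.1445] [ 0.5423 -0.1152  0.1399] [ 0.5514 -0.063   0.1458]
side yellow 173 [0.5483 0.0064 0.1454] [ 0.5447 -0.0342  0.1405] [0.5556 0.0369 0.1484]
side blue 121 [ 0.5431 -0.0922  0.1454] [ 0.5398 -0.1309  0.1395] [ 0.5497 -0.0637  0.1482]
scene yellow 147 [ 0.5531 -0.0082  0.1432] [ 0.546  -0.0394  0.1398] [0.5561 0.028  0.1455]
scene blue 259 [ 0.5472 -0.1056  0.1447] [ 0.5428 -0.1382  0.1412] [ 0.5507 -0.0679  0.1468]
(0.5514, -0.001, 0.182) -> [ 0.0117 -0.0164 -0.0017] [ 0.0016  0.0001 -0.0015]
(0.5514, -0.001, 0.128) -> [ 0.0792 -0.0166 -0.0017] [ 0.0016  0.0001 -0.0015]
```

The blue bar is now on the row line in all three cameras, so it is home. Next is yellow: straddle the bar and descend.

```bash
python3 -m pendant '[[0,-0.017,-0.002,0,0,0,0.435],[0,-0.017,-0.002,0,0,0,0.435],[0.04,-0.017,-0.002,0,0,0,0.435],[0.08,-0.017,-0.002,0,0,0,0.435],[0.08,-0.017,-0.002,0,0,0,0.435]]' && python3 -c "
from h import *
st();rows([(.5514-dx+.007,-.001+dx*.05,.127-dz) for dx,dz in [(0,0),(.01,.006),(.02,.012),(.03,.02),(.04,.029),(.045,.034),(.05,.041),(.053,.041)]])"
```

```text
time_s: 6.58
position: [0.5476, -0.0019, 0.1222]
ee_rot: [-0.511, -0.488, 0.514, -0.486]
wrist_force: [-2.3, -0.3, -1.6]
finger_gap: 0.024
{'time_s': 6.583, 'position': [0.548, -0.002, 0.122], 'wrist_force': [-2.309, -0.266, -1.62], 'finger_gap': 0.024, 'qpos': [-0.059, 0.481, 1.93, -0.0, 0.737, -0.007]}
(0.5584, -0.001, 0.127) -> [-0.006   0.0134 -0.0018] [-0.0001  0.      0.0036]
(0.5484, -0.0005, 0.121) -> [ 0.0015  0.0009 -0.0018] [-0.0001  0.      0.0036]
(0.5384, 0.0, 0.115) -> [ 0.0091 -0.0115 -0.0018] [-0.0001  0.      0.0036]
(0.5284, 0.0005, 0.107) -> [ 0.0192 -0.024  -0.0017] [-0.0001  0.      0.0036]
(0.5184, 0.001, 0.098) -> [ 0.0305 -0.0364 -0.0017] [-0.0001  0.      0.0036]
(0.5134, 0.0012499999999999998, 0.093) -> [ 0.0368 -0.0427 -0.0017] [-0.0001  0.      0.0036]
(0.5084, 0.0015000000000000005, 0.086) -> [ 0.0456 -0.0489 -0.0017] [-0.0001  0.      0.0036]
(0.5054, 0.00165, 0.086) -> [ 0.0456 -0.0526 -0.0017] [-0.0001  0.      0.0036]
```

```bash
python3 -m pendant '[[0,-0.008,0,0,0,0,0.435],[0.0015,-0.017,0,0,0,0,0.435],[0.009,-0.029,0,0,0,0,0.435],[0.019,-0.042,0,0,0,0,0.435],[0.03,-0.054,0,0,0,0,0.435],[0.03,-0.054,0,0,0,0,0.435]]' && python3 -c "
from h import *
st()"
```

```text
time_s: 7.08
position: [0.5056, 0.0009, 0.1029]
ee_rot: [0.512, 0.487, -0.512, 0.487]
wrist_force: [0.5, 0.2, 0.5]
finger_gap: 0.0243
{'time_s': 7.083, 'position': [0.506, 0.001, 0.103], 'wrist_force': [0.454, 0.181, 0.501], 'finger_gap': 0.024, 'qpos': [-0.058, 0.463, 2.043, -0.0, 0.636, -0.008]}
```

```bash
python3 -m pendant '[[0.01,-0.004,0,0,0,0,0.435],[0.017,-0.009,0,0,0,0,0.435],[0.02,-0.013,0,0,0,0,0.435],[0.02,-0.014,0,0,0,0,0.435]]' && python3 - <<'E'
from h import *
np.set_printoptions(precision=4,suppress=True)
st()
for cam in ['side','scene']:
    im,d=env.get_image(cam)
    hsv=cv2.cvtColor(im,cv2.COLOR_RGB2HSV)
    if cam=='side': cv2.imwrite('pics/side3.png',cv2.resize(im[120:300,240:500,::-1],None,fx=3,fy=3))
    P=pts(cam,d,cv2.inRange(hsv,(22,120,80),(35,255,255))>0)
    P=P[(P[:,0]>.47)&(P[:,0]<.572)&(P[:,1]>-.05)&(P[:,1]<.05)&(P[:,2]>.08)&(P[:,2]<.16)]
    if len(P)>5:print(cam,len(P),np.median(P,0),*np.percentile(P,[3,97],axis=0))
E
```

```text
time_s: 7.42
position: [0.4972, 0.0015, 0.086]
ee_rot: [0.513, 0.486, -0.512, 0.488]
wrist_force: [11.4, -0.8, -7.9]
finger_gap: 0.0238
{'time_s': 7.417, 'position': [0.497, 0.001, 0.086], 'wrist_force': [11.391, -0.843, -7.94], 'finger_gap': 0.024, 'qpos': [-0.058, 0.482, 2.075, -0.0, 0.582, -0.008]}
side 350 [0.5498 0.0076 0.1096] [ 0.4995 -0.0288  0.0906] [0.5711 0.0396 0.1471]
scene 466 [ 0.5639 -0.0068  0.109 ] [ 0.5002 -0.044   0.1015] [0.5707 0.0372 0.119 ]
```

View pics/side3.png

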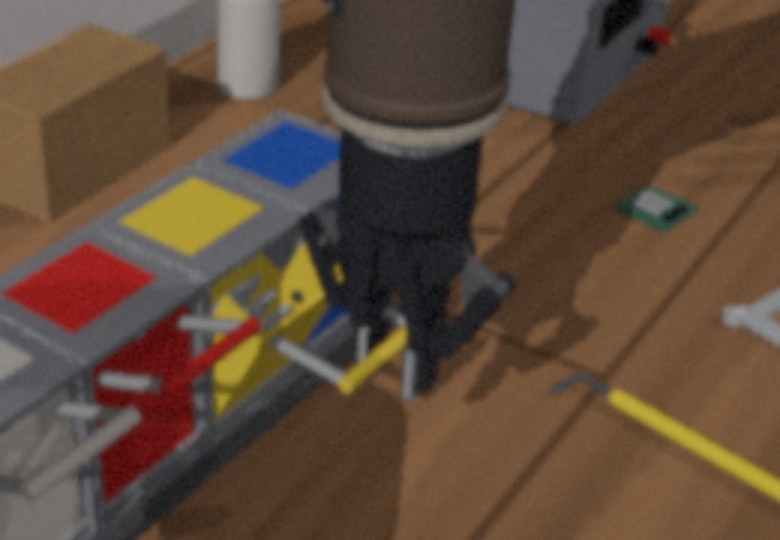

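The yellow bin is tipped out (bar at about (375,365) in the crop) and the force rose to 11 N, so it is at its stop. I'll centre the gap on the bar and lift straight out.

```bash
python3 -m pendant '[[0,0.009,0,0,0,0,0.435],[0,0.009,0,0,0,0,0.435],[-0.03,0.009,0,0,0,0,0.435],[-0.07,0.009,0,0,0,0,0.435],[-0.12,0.009,0,0,0,0,0.435],[-0.17,0.009,0,0,0,0,0.435],[-0.19,0.009,0,0,0,0,0.435],[-0.19,0.009,0,0,0,0,0.435]]' && python3 - <<'E'
from h import *
np.set_printoptions(precision=4,suppress=True)
st()
for cam in ['scene','side']:
    im,d=env.get_image(cam)
    cv2.imwrite(f'pics/{cam}4.png',cv2.resize(im[120:360,180:500,::-1],None,fx=2.4,fy=2.4))
    hsv=cv2.cvtColor(im,cv2.COLOR_RGB2HSV)
    for n,a,b,y,xm in (('yellow',(22,120,80),(35,255,255),0,.53),('blue',(105,120,60),(125,255,255),-.1,.572),('red',(0,150,80),(6,255,255),.1,.572)):
        P=pts(cam,d,cv2.inRange(hsv,a,b)>0)
        P=P[(P[:,0]>.47)&(P[:,0]<xm)&(abs(P[:,1]-y)<.05)&(P[:,2]>.08)&(P[:,2]<.16)]
        if len(P)>5:print(cam,n,len(P),np.median(P,0))
E
```

```text
time_s: 8.18
position: [0.5047, 0.0012, 0.2424]
ee_rot: [0.514, 0.486, -0.511, 0.489]
wrist_force: [1.8, 1.0, 1.2]
finger_gap: 0.0242
{'time_s': 8.183, 'position': [0.505, 0.001, 0.242], 'wrist_force': [1.773, 0.989, 1.245], 'finger_gap': 0.024, 'qpos': [-0.058, 0.262, 1.915, -0.0, 0.958, -0.008]}
scene yellow 141 [ 0.5066 -0.0045  0.1066]
scene blue 281 [ 0.5469 -0.1039  0.1447]
scene red 193 [0.5569 0.0935 0.144 ]
side yellow 180 [0.502  0.0071 0.1092]
side blue 125 [ 0.543  -0.0905  0.1456]
side red 175 [0.5535 0.1062 0.1454]
```

View pics/side4.png

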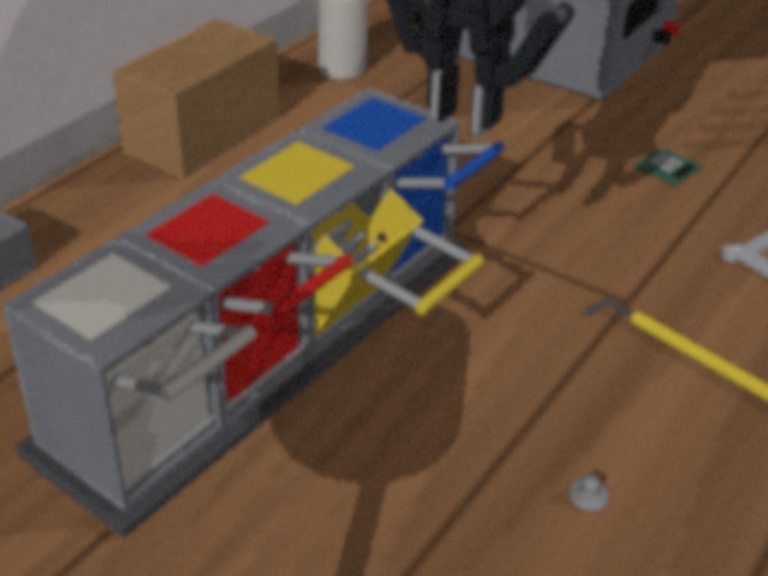

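The yellow bar moved out 46 mm and down 36 mm, a tilt of about 0.45 rad. The blue, red and white bins are flush and the gripper is clear above, so I'm handing in.

```bash
python3 -c "
from h import *
env.hand_in()"
```

```text
the job is handed in; nothing more can be done
```

The blue bin is pushed home, the yellow bin is open near its stop, and the job was handed in at about 8.3 s; no verdict was reported.

- **Blue bin:** The first push, with closed fingers from the front, wedged on the bar. It peaked at about 39 N sideways and 70 N upward at the wrist and left the bin about 0.055 rad short. All three cameras showed it 6 mm off the row line. I then straddled the bar and pushed with the flat inner pad to a hard stop, and all three cameras put it on the line before yellow was touched.
- **Yellow bin:** I pulled it out with the rear finger until the force rose to about 11 N at its stop, then lifted clear.
- **Last checks:** Both fixed cameras put yellow at about 0.45 rad (stop 0.5, needed above 0.35). The blue and red bars were on the shut line. White was judged shut by eye only. The gripper was about 0.1 m above the bars and touching nothing.
- **Limit not settled:** The first blue push exceeded 40 N at the wrist. I believe it was finger contact, within the 120 N wrist limit, but I could not confirm that the gripper's body was not pressing.

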